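# Clamp the wide clip-top canister shut

## Task

Both clip-top canisters on the steel table have their lids on but their wire clasps stand open. Clamp the wide, squat one shut: press its clasp down over centre until it snaps home against the canister's side. Keep it standing where it is, and leave the tall, slim canister as it is, still unclamped.

Things in the scene. Friction and masses are not known exactly. Their poses are not given: they have to be found in the camera images.
- wide_canister: The canister to clamp: steel cylinder, 120 mm diameter, 149 mm high with lid, about 2.7 kg, loose on the table. Origin: centre of its underside, z up. Its clasp is on its own +x side, which faces away from the robot within 40 degrees. The clasp pivots on a level pin parallel to its y axis, 70 mm out along +x and 128 mm above the table.
- wide_plate (a point): Centre of the upper face of the thumb plate on the wide canister's clasp, 50 mm from the pivot. The clasp is a wire loop 44 mm wide, ending 80 mm from the pivot, with a flat steel plate 38 mm wide, 4 mm thick filling it from 23 to 77 mm. x runs from the pivot along the plate to its free end, y along the pivot pin, z out of the plate's upper face.
- wide_clasp (a joint): Clasp angle, rad. 0: fully open, plate pointing outward and 50 degrees up; grows as it swings outward and down; 0.87 level; 2.18 closed stop, 75 degrees below level. Resists (3 to 8 N straight down, 30 to 40 mm out from the pivot) up to dead centre (1.6 to 1.8), then goes shut by itself; let go sooner it springs back open. Fingertips pressing there must go about 55 mm below the pivot. Starts at 0.
- tall_canister: The bystander: steel cylinder 86 mm in diameter, 196 mm high with lid, about 2.2 kg, loose. Origin: centre of its underside, z up; clasp on its own +x side, pivot 53 mm out and 175 mm up. The two canisters stand 0.3 to 0.45 m apart, left and right in front of the robot, either one on either side.
- tall_clasp (a joint): The tall canister's clasp: same size, angles and behaviour as the wide one's. Starts open, at 0, and is to stay open.
Mind the look-alikes: they are no part of the job. Leave any purple look-alike of the wide_canister alone.

How it is judged:
By the outcome, as a careful person would: the job done as asked, in the order asked, and still so for the second after the job is handed in, with the robot touching nothing.
It also fails if it takes over 34 s, if anything falls off the work surface, if the arm or the gripper's body presses on something with over 40 N, if the wrist force passes 120 N, or if a joint passes its speed limit or range.

## Robot

A 6-joint arm with a two-finger parallel gripper is mounted at the origin on the work surface. World frame = base frame: x ahead of the robot, y to its left, z up, the work surface at z = 0. Lengths are in mm, angles in rad, forces in N, time in s.
With the tool pointing down it reaches from about 300 to 875 mm from the base axis. Payload 6.4 kg.
Tool frame: the origin (TCP) lies at the centre of the arm's flange, where the gripper is bolted on; the fingertips stand 166 mm ahead of it and the grasp point (between the pads) lies manip.tcp_to_grasp ahead of it (manip.tcp_to_grasp is the distance from the TCP to the grasp point, in mm); z points along the fingers, y is the direction in which the jaws open and shut (so a half turn about z gives the same grasp; the last joint's range is limited). The gripper opens to 88 mm and grips with 3 to 60 N. Pads are 18 mm wide; open, the fingers measure 123 mm over their backs; the gripper's body (75 mm by 187 mm) begins 45 mm behind the grasp point.
Start: joints at [-0.206, 0.181, 1.607, -0, 1.354, -0.206], TCP at [575.015, 0.014, 404.714] pointing down, gripper open.
Joint ranges: [-2.99, 2.99], [-0.89, 2.07], [0.3, 2.58], [-1.14, 4.28], [0, 2.63], [-3.12, 3.12]. Speed limits (rad/s): [2.57, 2.57, 3.01, 3.14, 3.14, 3.14].

## Interface

Orientations are given as a unit quaternion [x, y, z, w].
In Python, from cell import manip gives the robot as it stands.
- The arm moves only by the tool drive_tool, never from a script. Its argument "motion" is a list that holds one entry, the list of rows, each a list of 4 numbers: the shift along the world's x, y, z in mm, then the turn about the world's z in rad. In form: [[[x, y, z, roll], ...]]. A call has 1 to 20 rows; each row is the pose to reach, as a shift and turn from the pose measured when the call began; what a row does not reach only later rows make up. A row lasts 1/10 s, in which the tool goes at most 50 mm and 8.59 degrees, less where a joint would pass 70% of its speed; a pose out of reach is approached as far as the arm can. A call with a gripper value outside its range is refused whole. "jaw" is the finger opening in mm, from 0 to 88.1, set as the call begins (left out, the last holds). The fingers move at their own pace and stop on an object; "newtons" is the grip in N (left out, the last holds). Time passes only in rows, so rows that repeat a pose let the fingers close. It gives the time, the measured TCP pose, the force and the opening at its end, in the units of the state.
- manip.sense(): the state, without advancing time (a new reading comes with each control period).
- manip.read_camera(name): name is "scene" or "side" or "wrist"; returns the picture (480x640x3 uint8, red, green, blue); there is no depth.
- manip.get_calibration(name): a dict with "fx", "fy", "cx", "cy" (pixels), "view" (4x4, takes a point from world to camera coordinates); the wrist camera has in their place "mount" (4x4, takes a point from camera to tool coordinates, whose origin is the TCP and whose axes are the flange's). Camera axes: x right, y down, z forward; pixel columns grow to the right and rows downward; lengths in mm; the calibration is good to about 2 mm. A picture is of the moment at which its call begins: read the wrist's pose just before it. get_calibration takes no time and is no camera call.
- manip.hand_in(): hands the job in, once; it reports no verdict.
The state is a dict: "t": time; "qpos": joint angles; "qvel": joint speeds; "tau": joint torques, N m; "tool_pos": TCP position; "tcp_rot": TCP orientation; "contact_force": force on the tool from outside, world axes, zero at the start; "torque": the same for the moment, N m; "gripper_width": finger opening in mm.
Only numpy, scipy, OpenCV 4.12 (cv2) and the standard library are available. Lean on these libraries where they do the work, as an engineer would, in place of code of your own. Each camera call takes 0.05 s, during which the arm holds its last target.

## Working session

There is one attempt and no reset: what is moved stays moved. The work goes in short steps, Python scripts to look and compute and a tool call to move; the robot and the scene stay as the last step left them, time stands still between calls to the robot, and variables do not carry over. Pictures are saved under pics/ and viewed, and the job is handed in when it is done.

Besides the shell and the picture viewer there is one more tool, called after "Emit:" as name([rows], argument=value, ...), one row to a line, values as JSON. drive_tool: Moves the arm, as the interface text tells. Its arguments: {"type":"object","properties":{"motion":{"type":"array"},"jaw":{"type":"number"},"newtons":{"type":"number"}},"required":["motion"]}

```bash
mkdir -p pics; python3 - <<'E'
from cell import manip
import cv2
for n in ("scene","side","wrist"):
    s=manip.sense(); im=manip.read_camera(n); cv2.imwrite(f"pics/{n}0.png",im[:,:,::-1])
    print(n,manip.get_calibration(n))
print(s, manip.tcp_to_grasp)
E
```

```text
scene {'fx': 506.13553212248013, 'fy': 506.13553212248013, 'cx': 314.4060051479694, 'cy': 233.10544126546924, 'view': array([[-6.14065395e-01,  7.89234076e-01,  5.76750754e-03,
         1.79464882e+02],
       [ 4.17246446e-01,  3.30825111e-01, -8.46439690e-01,
        -1.44229534e+02],
       [-6.69947083e-01, -5.17362851e-01, -5.32453366e-01,
         1.59687019e+03],
       [ 0.00000000e+00,  0.00000000e+00,  0.00000000e+00,
         1.00000000e+00]])}
side {'fx': 485.72074638143744, 'fy': 485.72074638143744, 'cx': 317.3084663235022, 'cy': 244.8062505581852, 'view': array([[-7.22888368e-01,  6.90963869e-01,  1.15763015e-03,
         2.86726521e+02],
       [ 6.50515032e-01,  6.81133587e-01, -3.35986950e-01,
        -3.88584224e+02],
       [-2.32943344e-01, -2.42128002e-01, -9.41865930e-01,
         1.21120186e+03],
       [ 0.00000000e+00,  0.00000000e+00,  0.00000000e+00,
         1.00000000e+00]])}
wrist {'fx': 355.31077993341137, 'fy': 355.31077993341137, 'cx': 316.3229474354025, 'cy': 244.0840124408736, 'mount': array([[ 1.13875329e-03, -9.59305778e-01, -2.82367007e-01,
     
[... 300 characters left out ...]
ay([-2.06277157e-01,  1.81460145e-01,  1.60788579e+00,  6.40284380e-06,
        1.35379306e+00, -2.06349978e-01]), 'qvel': array([-1.07872225e-03, -1.44221824e-03, -2.85707553e-03,  7.97659551e-04,
       -8.17062754e-04,  4.63463125e-05]), 'tau': array([ 1.29169843e-03, -4.34824562e+01, -3.42694116e+01,  7.03934091e-02,
        3.40874540e-02,  2.31206508e-05]), 'tool_pos': array([5.74780297e+02, 7.75426650e-02, 4.03914484e+02]), 'tcp_rot': array([ 7.07081313e-01,  7.07131826e-01, -4.20506177e-04, -6.48824353e-04]), 'contact_force': array([-0.71556223,  0.80698887,  0.10670177]), 'torque': array([-0.01804341,  0.00435991, -0.00827743]), 'gripper_width': 88.22640935935532} 147.29999999999998
```

View pics/scene0.png

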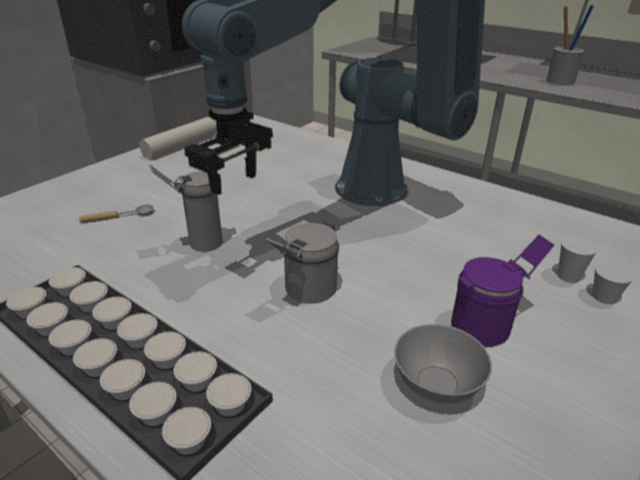

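View pics/side0.png

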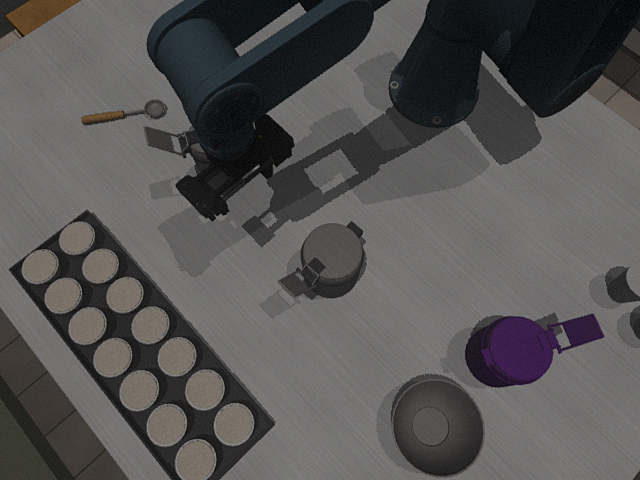

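View pics/wrist0.png

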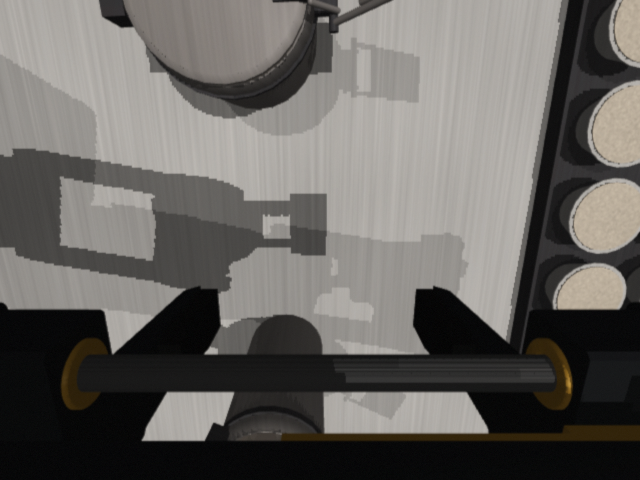

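```bash
python3 - <<'E'
import cv2
a=cv2.imread("pics/side0.png")[200:320,230:390]; cv2.imwrite("pics/side_c.png",cv2.resize(a,None,fx=5,fy=5,interpolation=cv2.INTER_CUBIC))
a=cv2.imread("pics/scene0.png")[210:320,240:360]; cv2.imwrite("pics/scene_c.png",cv2.resize(a,None,fx=5,fy=5,interpolation=cv2.INTER_CUBIC))
E
```

```text
(no output)
```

View pics/side_c.png

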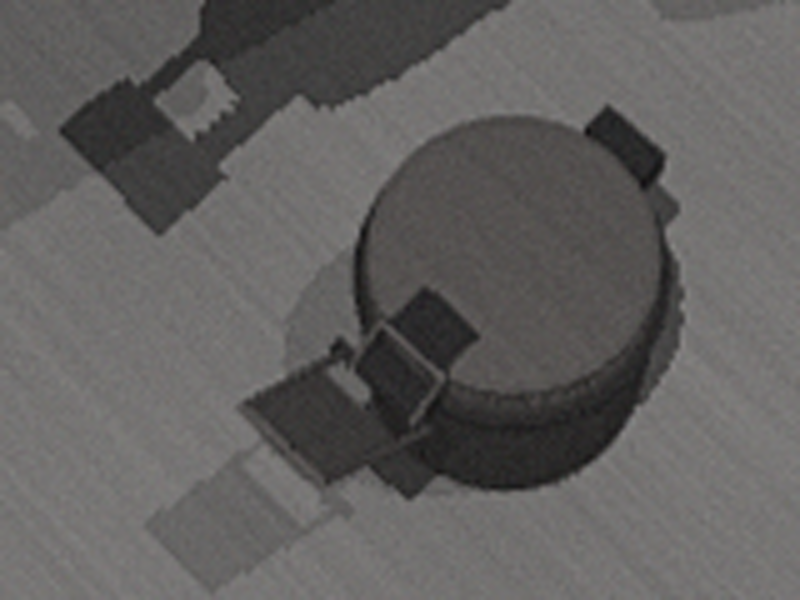

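View pics/scene_c.png

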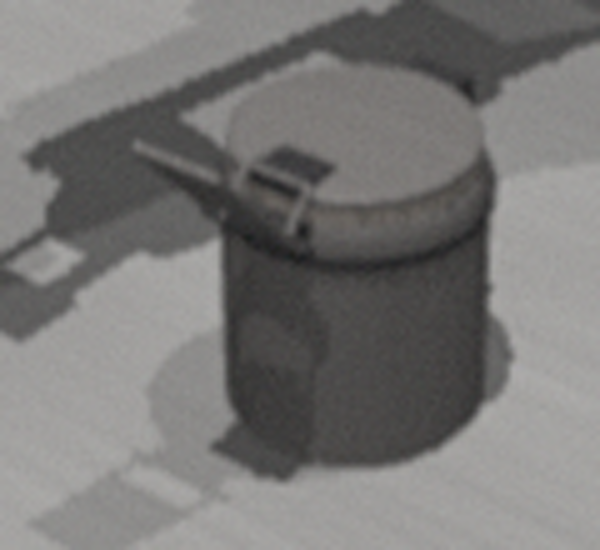

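```bash
cat > h.py <<'E'
import numpy as np
from cell import manip
def proj(c,P):
    k=manip.get_calibration(c) if isinstance(c,str) else c
    V=k['view']; p=np.atleast_2d(P)@V[:3,:3].T+V[:3,3]
    return np.c_[k['fx']*p[:,0]/p[:,2]+k['cx'],k['fy']*p[:,1]/p[:,2]+k['cy']]
def W(q,P):
    x,y,a=q; P=np.atleast_2d(P); c,s=np.cos(a),np.sin(a)
    return np.c_[x+c*P[:,0]-s*P[:,1],y+s*P[:,0]+c*P[:,1],P[:,2]]
E
python3 - <<'E'
from h import *
from scipy.optimize import least_squares
e=np.array([121.4,0,189.3])
pts=[("side",[0,0,149],(332.6,251)),("scene",[0,0,149],(311.4,237.2)),
("side",[121.4,22,189.3],(295,297)),("side",[121.4,-22,189.3],(278,281)),("scene",[121.4,0,189.3],(267.4,239.2))]
def f(q,sg=1): return np.concatenate([(proj(c,W(q,p))[0]-u) for c,p,u in pts])
for a in(0,-.5,.5):
    r=least_squares(f,[600,200,a],loss='soft_l1'); print(r.x,r.cost,r.fun.round(1))
E
```

```text
Traceback (most recent call last):
  File "h.py", line 4, in proj
    k=manip.get_calibration(c) if isinstance(c,str) else c
      ~~~~~~~~~~~~~~~~~~~~~^^^
ValueError: time passes only in moves, steps and waits
```

Too many calibration calls at one moment; I'll cache the calibration.

```bash
sed -i '2a K={c:manip.get_calibration(c) for c in ("scene","side","wrist")}' h.py; sed -i 's/k=manip.get_calibration(c) if.*/k=K[c]/' h.py
cat > fit.py <<'E'
from h import *
from scipy.optimize import least_squares
pts=[("side",[0,0,149],(332.6,251)),("scene",[0,0,149],(311.4,237.2)),
("side",[121.4,22,189.3],(295,297)),("side",[121.4,-22,189.3],(278,281)),("scene",[121.4,0,189.3],(267.4,239.2))]
def f(q): return np.concatenate([(proj(c,W(q,p))[0]-u) for c,p,u in pts])
for a in(0,.5):
    r=least_squares(f,[600,200,a],loss='soft_l1'); print(r.x,r.cost,r.fun.round(1))
import cv2
q=r.x
for c in("side","scene"):
    im=cv2.imread(f"pics/{c}0.png")
    t=np.linspace(0,2*np.pi,60)
    for z,R in((149,60),(0,60)):
        for p in proj(c,W(q,np.c_[R*np.cos(t),R*np.sin(t),0*t+z])): cv2.circle(im,tuple(int(v*8) for v in p),6,(0,0,255),-1,shift=3)
    for r_ in(0,23,50,80):
        for p in proj(c,W(q,[[70+r_*.643,y,128+r_*.766] for y in(-22,0,22)])): cv2.circle(im,tuple(int(v*8) for v in p),6,(0,255,0),-1,shift=3)
    x,y=(230,200) if c=="side" else (240,210)
    cv2.imwrite(f"pics/{c}_fit.png",cv2.resize(im[y:y+120,x:x+160],None,fx=5,fy=5))
E
python3 fit.py
```

```text
[449.70201011 207.16693393   6.18910731] 231.73854206223777 [ 40.4  -8.8  33.9 -10.6  35.7 -12.9  37.1 -15.8  39.4  -6.9]
[ 4.52047112e+02  1.69895605e+02 -8.87672803e-02] 206.88491402893058 [ 25.4 -21.4  19.5 -15.6  20.3 -26.6  21.9 -29.1  24.6 -12.4]
```

```bash
sed -i "s/,loss='soft_l1'//; s/least_squares(f,\[600,200,a\]/least_squares(f,[600,200,a],x_scale=[100,100,1]/" fit.py; python3 fit.py
```

```text
[ 5.16642024e+02  1.67670346e+02 -8.53448454e-03] 39.62098589749113 [ 0.3  0.   0.9 -3.8 -3.2  0.8 -3.1 -1.2  5.9  2.6]
[ 5.16642023e+02  1.67670322e+02 -8.53419979e-03] 39.62098589744961 [ 0.3  0.   0.9 -3.8 -3.2  0.8 -3.1 -1.2  5.9  2.6]
```

View pics/side_fit.png

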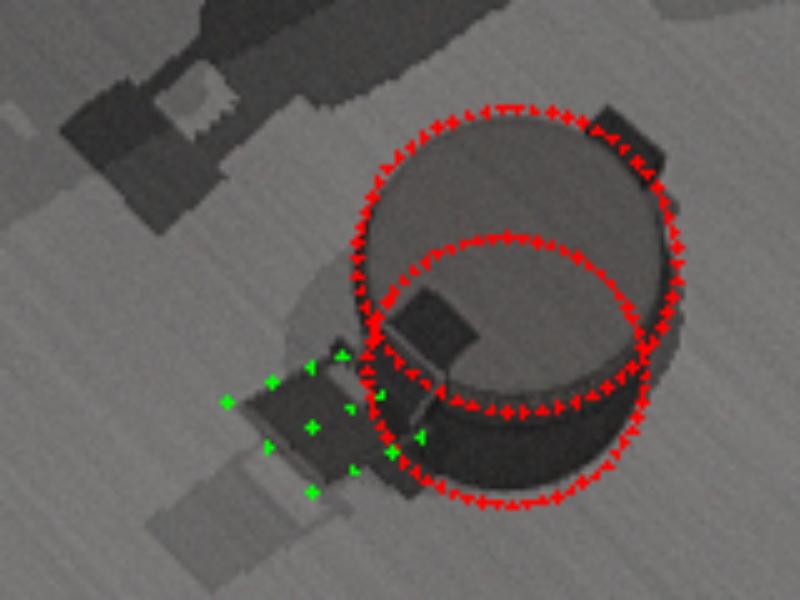

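View pics/scene_fit.png

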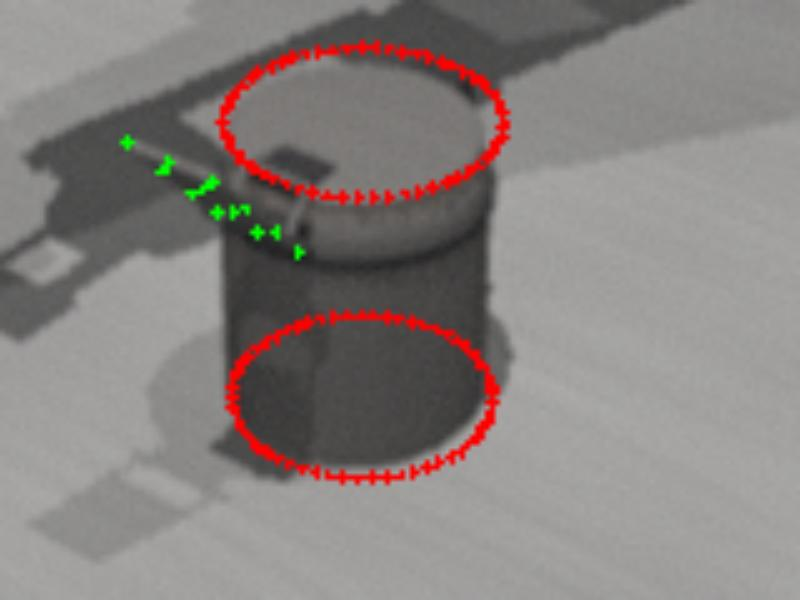

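```bash
sed -e '/^pts/,/^def f/d' -e 's/^for a in.*/pts=[("side",0,(332.6,251)),("scene",0,(311.4,237.2)),("side",1,(331.6,271.4)),("scene",1,(311.8,287.6)),("side",2,(295,297)),("side",3,(278,281)),("scene",4,(267.4,239.2)),("side",5,(298.4,269.3)),("scene",6,(300,256.5))]\ndef f(q):\n    M=[[0,0,q[3]],[0,0,0],[121.4,22,189.3],[121.4,-22,189.3],[121.4,0,189.3],[70,-24,128],[70,24,128]]\n    return np.concatenate([(proj(c,W(q[:3],M[p]))[0]-u) for c,p,u in pts])\nfor a in(0,.5):/' -e 's/\[600,200,a\],x_scale=\[100,100,1\]/[600,200,a,149],x_scale=[100,100,1,10]/' -e 's/^q=r.x/q=r.x[:3]/' -e 's/(149,60)/(r.x[3],57)/' fit.py > fit2.py; python3 fit2.py
```

```text
[5.14181839e+02 1.64689607e+02 1.32182048e-02 1.37118306e+02] 36.93696383136601 [-0.   0.1  0.5 -0.1 -1.   0.2 -0.1 -0.4 -2.1 -0.5 -2.4 -2.1  6.6  2.
 -1.  -0.7  0.4  2.8]
[5.14181839e+02 1.64689607e+02 1.32181987e-02 1.37118306e+02] 36.93696383136624 [-0.   0.1  0.5 -0.1 -1.   0.2 -0.1 -0.4 -2.1 -0.5 -2.4 -2.1  6.6  2.
 -1.  -0.7  0.4  2.8]
```

View pics/side_fit.png

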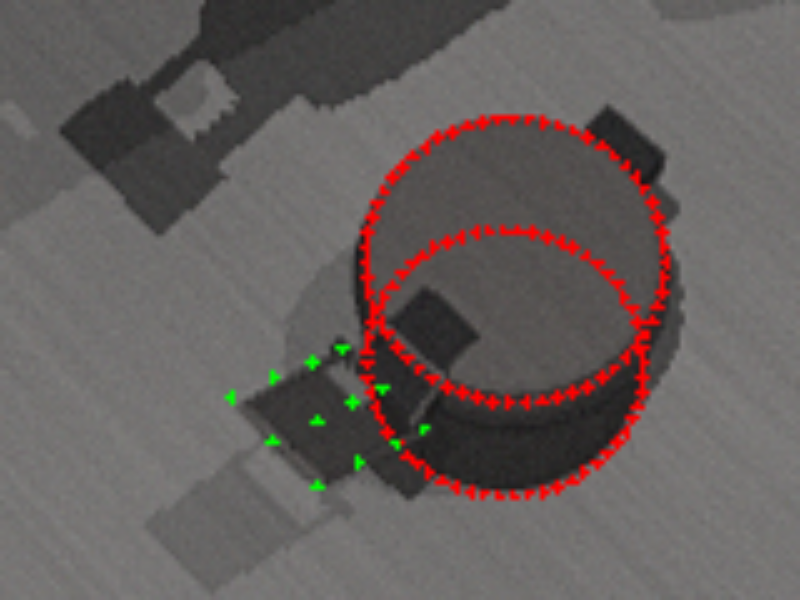

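View pics/scene_fit.png

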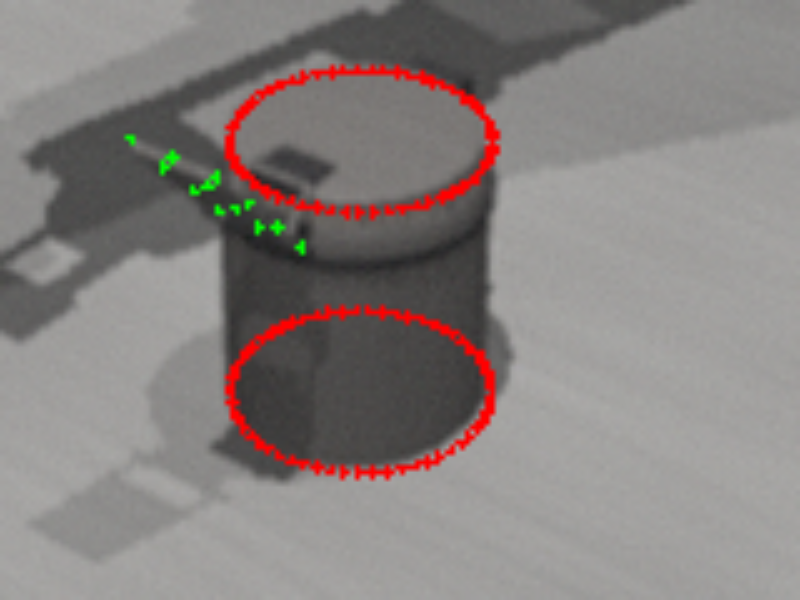

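Candidates: grey wide canister at scene (311,262) / side (332,258), the tall slim one at scene (203,215), and the purple look-alike at scene (487,300). The description picks the grey squat one, and the crops confirm it: open clasp, wide lid, fitted pose about (514,165), yaw about 0. Next I go above its clasp with the jaws closed and turned across the canister.

Emit:
drive_tool([
  [[4, 14, 0, -0.13], [8, 28, 0, -0.26], [12, 42, 0, -0.39], [16, 56, 0, -0.52], [20, 70, 0, -0.65], [24, 84, 0, -0.78], [28, 98, 0, -0.91], [32, 112, 0, -1.04], [36, 126, 0, -1.17], [40, 140, 0, -1.3], [44, 154, 0, -1.43], [46, 166, 0, -1.53], [46, 166, 0, -1.53]],
], jaw=0)

```text
t: 1.45
tool_pos: [620.7, 167.3, 403.5]
tcp_rot: [1.0, 0.021, -0.0, -0.001]
contact_force: [-0.8, -0.2, 0.2]
gripper_width: 0.2
```

```bash
python3 - <<'E'
from cell import manip
import cv2
s=manip.sense(); print(s['t'],s['tool_pos'],s['tcp_rot'],s['gripper_width'],s['contact_force'])
for n in ("wrist","side","scene"):
    im=manip.read_camera(n); cv2.imwrite(f"pics/{n}1.png",im[:,:,::-1])
E
```

```text
1.45 [620.70458632 167.27157191 403.48016594] [ 9.99783104e-01  2.08086615e-02 -3.17352423e-04 -8.02701780e-04] 0.24658813400937873 [-0.79365874 -0.21944689  0.2464634 ]
```

View pics/wrist1.png

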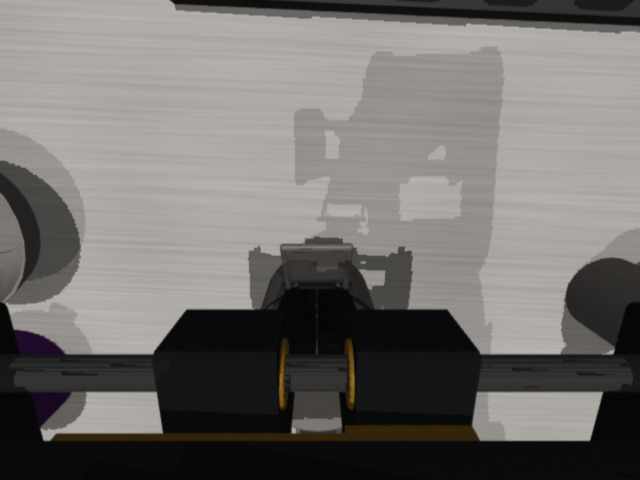

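View pics/scene1.png

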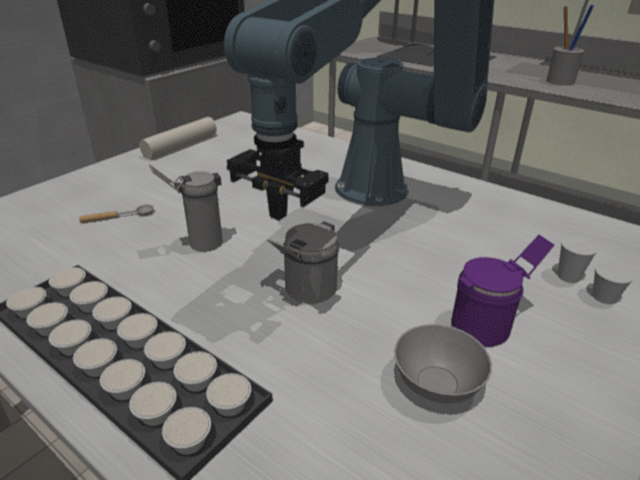

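```bash
python3 - <<'E'
from h import *
from scipy.spatial.transform import Rotation as R
p=np.array([620.7,167.27,403.48]);r=R.from_quat([9.99783e-01,2.0809e-02,-3.17e-04,-8.03e-04])
k=K['wrist'];M=k['mount']
for u in [(281,247),(354,247),(317,241)]:
    d=np.array([(u[0]-k['cx'])/k['fx'],(u[1]-k['cy'])/k['fy'],1])
    o=r.apply(M[:3,3])+p; d=r.apply(M[:3,:3]@d)
    print(o+d*(189.3-o[2])/d[2])
import cv2
a=cv2.imread("pics/wrist1.png")[225:345,230:410]; cv2.imwrite("pics/wrist1_c.png",cv2.resize(a,None,fx=4,fy=4,interpolation=cv2.INTER_CUBIC))
E
```

```text
[632.51900363 188.14207233 189.3       ]
[634.31289328 146.34607359 189.3       ]
[636.97428745 167.68404886 189.3       ]
```

View pics/wrist1_c.png

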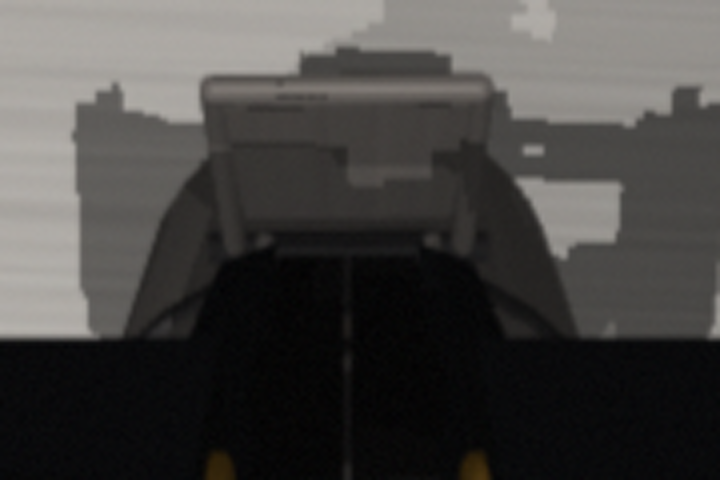

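Emit:
drive_tool([
  [[1, -1, -15, 0], [2, -1, -30, 0], [2, -1, -42, 0], [2, -1, -48, 0], [2, -1, -53, 0], [2, -1, -58, 0], [2, -1, -63, 0], [2, -1, -68, 0], [2, -1, -73, 0], [2, -1, -78, 0], [2, -1, -83, 0], [2, -1, -88, 0], [2, -1, -93, 0], [2, -1, -98, 0], [2, -1, -103, 0]],
], jaw=0)

```text
t: 3.1
tool_pos: [623.7, 164.7, 301.6]
tcp_rot: [1.0, 0.022, 0.002, -0.001]
contact_force: [4.2, 0.6, 6.1]
gripper_width: 0.2
```

```bash
python3 - <<'E'
from cell import manip
import cv2
s=manip.sense(); print(s['t'],s['tool_pos'],s['contact_force'])
a=manip.read_camera("scene")[:,:,::-1][120:320,200:400]
b=manip.read_camera("wrist")[:,:,::-1]
cv2.imwrite("pics/s2.png",cv2.resize(a,None,fx=3,fy=3)); cv2.imwrite("pics/w2.png",b)
E
```

```text
3.1 [623.69710088 164.67195739 301.63282312] [4.24875953 0.62422613 6.09707481]
```

View pics/s2.png

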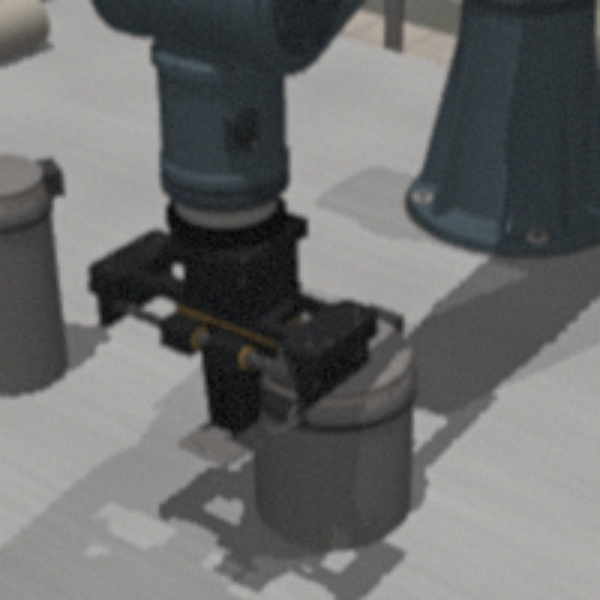

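View pics/w2.png

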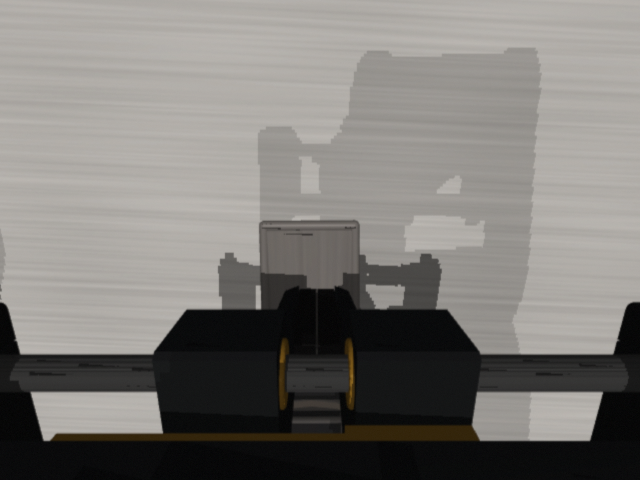

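The plate is about level under the tips, at 6 N, as expected. I keep going down past dead centre.

Emit:
drive_tool([
  [[0, 1, -5, 0], [1, 1, -10, 0], [1, 1, -15, 0], [1, 1, -20, 0], [1, 1, -25, 0], [1, 1, -30, 0], [1, 1, -35, 0], [1, 1, -40, 0], [1, 1, -44, 0], [1, 1, -48, 0]],
])

```text
t: 4.2
tool_pos: [623.8, 165.6, 251.7]
tcp_rot: [1.0, 0.022, -0.0, -0.001]
contact_force: [-0.4, -0.9, 0.1]
gripper_width: 0.2
```

```bash
python3 - <<'E'
from cell import manip
import cv2
a=manip.read_camera("scene")[:,:,::-1][180:320,220:360]
b=manip.read_camera("wrist")[:,:,::-1]
cv2.imwrite("pics/s3.png",cv2.resize(a,None,fx=4,fy=4)); cv2.imwrite("pics/w3.png",b)
E
```

```text
(no output)
```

View pics/s3.png

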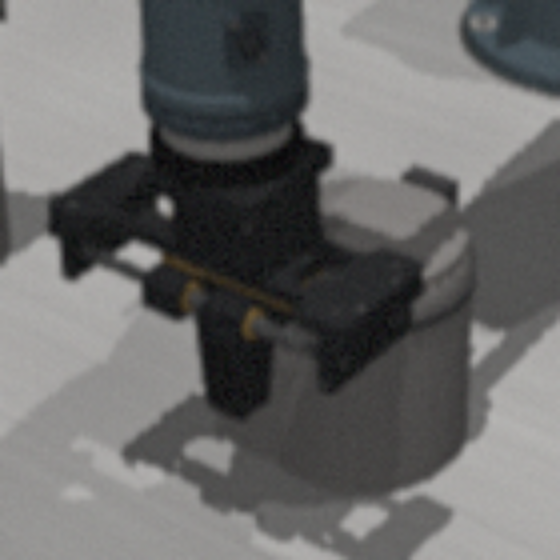

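View pics/w3.png

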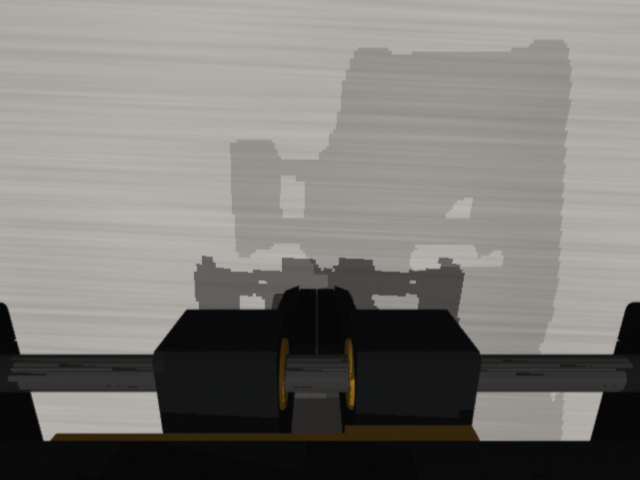

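Emit:
drive_tool([
  [[3, 0, 10, 0], [6, 0, 25, 0], [6, 0, 50, 0], [6, 0, 80, 0], [6, 0, 110, 0], [6, 0, 140, 0], [0, -30, 165, 0], [-10, -65, 180, 0], [-20, -105, 190, 0], [-30, -145, 200, 0], [-40, -185, 200, 0], [-40, -185, 200, 0]],
])

```text
t: 5.5
tool_pos: [583.1, -23.5, 454.3]
tcp_rot: [1.0, 0.019, 0.001, 0.001]
contact_force: [0.4, 0.4, 0.5]
gripper_width: 0.2
```

```bash
python3 - <<'E'
from cell import manip
import cv2
s=manip.sense(); print(s['t'],s['tool_pos'],s['contact_force'])
a=manip.read_camera("scene")[:,:,::-1]
b=manip.read_camera("side")[:,:,::-1]
cv2.imwrite("pics/s4f.png",a); cv2.imwrite("pics/d4f.png",b)
c=cv2.resize(a[200:320,240:360],None,fx=3,fy=3); d=cv2.resize(b[200:320,260:380],None,fx=3,fy=3)
cv2.imwrite("pics/c4.png",cv2.hconcat([c,d]))
E
```

```text
5.5 [583.12501244 -23.49463021 454.26845236] [0.39077228 0.36226512 0.47066228]
```

View pics/c4.png

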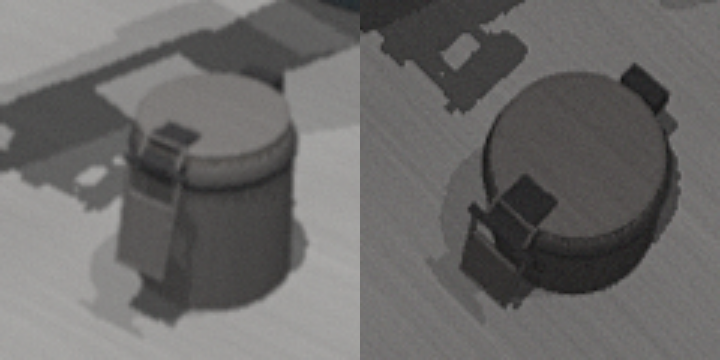

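View pics/s4f.png

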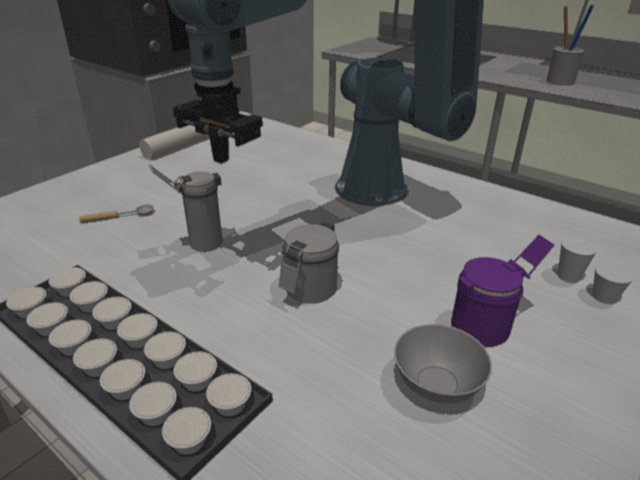

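```bash
python3 - <<'E'
from h import *
import cv2
q=[514,165,0.03]
for c,f,(x,y) in(("scene","s4f",(240,200)),("side","d4f",(250,210))):
    im=cv2.imread(f"pics/{f}.png")[y:y+120,x:x+130]; im=cv2.resize(im,None,fx=5,fy=5)
    for deg,col in((75,(0,255,0)),(55,(0,0,255))):
        t=np.deg2rad(deg)
        for p in proj(c,W(q,[[70+r*np.cos(t),s,128-r*np.sin(t)] for r in(0,80) for s in(-22,22)])): cv2.circle(im,(int((p[0]-x)*5),int((p[1]-y)*5)),4,col,-1)
    cv2.imwrite(f"pics/chk_{c}.png",im)
E
```

```text
(no output)
```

View pics/chk_scene.png

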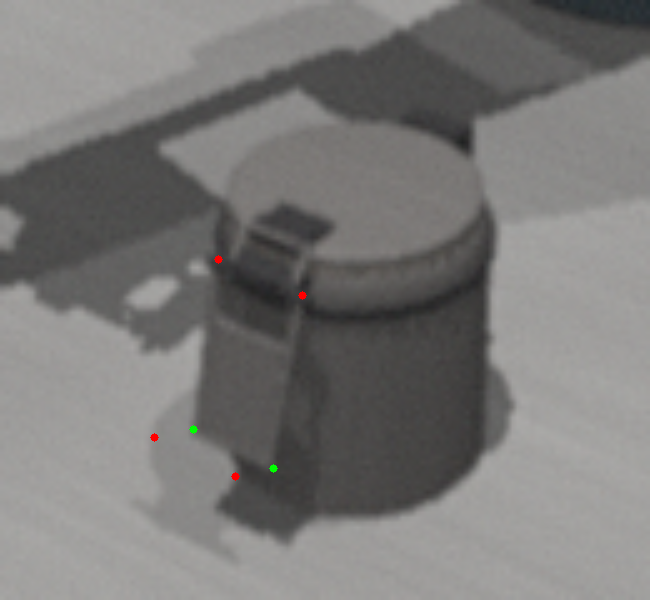

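View pics/chk_side.png

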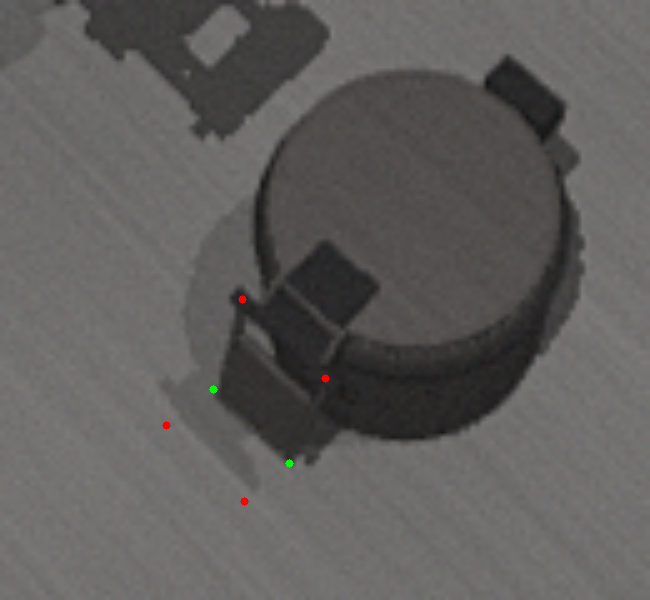

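The clasp's free end falls on the predicted closed-stop points (green, 75° below level) in both views. The canister has not moved, and the tall one's clasp is still open.

```bash
python3 -c "
from cell import manip
print(manip.hand_in())"
```

```text
the job is handed in; nothing more can be done
None
```

The wide canister is clamped shut. I pressed its clasp down with the closed fingertips, about 40 mm out from the pivot. It went over centre before the fingertips reached the full 55 mm below the pivot; I stopped at about 42 mm because the force had already dropped to zero. The highest force I read between moves was about 7 N.

**Last checks:**
- **Clasp:** in both the scene and side views, its free end sits within a few mm of where the closed stop, 75° below level, should put it.
- **Wide canister:** it stands where it was, to within what I can see.
- **Tall canister and purple look-alike:** I never touched either, and the tall canister's clasp is still open.
- **Arm:** it is well clear, reads about 0 N, and the job took about 5.6 s.

**One mismatch:** in my fit the lid's flat top came out near 137 mm, not the 149 mm given. It did not affect the press.

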